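Press a connector cover home in a bench ratchet clamp and release it

ROBOT

A 7-joint arm with a two-finger parallel gripper is mounted at the origin on the work surface. World frame = base frame: x ahead of the robot, y to its left, z up, the work surface at z = 0. Lengths are in m, angles in rad, forces in N, time in s.
With the tool pointing down it reaches from about 0.4 to 0.85 m from the base axis. Payload 4.4 kg.
Tool frame: the origin (TCP) lies midway between the tips of the shut fingers; the grasp point (between the pads) lies 19 mm behind it; z points along the fingers, y is the line along which they close (so a half turn about z gives the same grasp; the last joint's range is limited). The gripper opens to 94 mm and grips with 3 to 60 N. Pads are 16 mm wide; open, the fingers measure 119 mm over their backs; the gripper's body (75 mm by 177 mm) begins 78 mm behind the grasp point.
Start: joints at [-1.349, 0.628, 0.038, 1.517, -0.027, 0.996, -0.02], TCP at [0.184, 0.623, 0.205] pointing down, gripper open.
Joint ranges: [-3.06, 3.06], [-0.37, 2.12], [-1.25, 1.32], [0.18, 2.47], [-1.1, 4.24], [0.23, 1.98], [-2.94, 2.94]. Speed limits (rad/s): [2.57, 2.57, 3.14, 3.14, 3.14, 3.14, 3.14].

INTERFACE

Orientations are given as a unit quaternion [x, y, z, w].
In Python, from bench import env gives the robot as it stands.
- The arm moves only by the tool carry_out, never from a script. Its argument "steps" is a list of rows, each an object with "translation": the shift along the tool's x, y, z in parts of the range, where 1.0 means 800 mm, a list of three; "yaw": the turn about the tool's z in parts of the range, where 1.0 means 360 degrees; "jaw": the opening, from 0 (shut) to 1 (fully open). In form: [{"translation": [dx, dy, dz], "yaw": yaw, "jaw": jaw}, ...]. A call has 1 to 12 rows; each row is the pose to reach, as a shift and turn from the pose commanded when the call began, along the tool's axes at that moment; what a row does not reach only later rows make up. A row lasts 1/8 s, in which the tool goes at most 62.5 mm and 10.7 degrees, less where a joint would pass 70% of its speed; a pose out of reach is approached as far as the arm can. Shift and turn numbers lie between -1 and 1, and a call with a number outside is refused. A call with a gripper value outside its range is refused whole. The fingers move at their own pace and stop on an object; "squeeze" is the grip in N (left out, the last holds). Time passes only in rows, so rows that repeat a pose let the fingers close. It gives the time, the measured TCP pose, the force, the opening and the grip force at its end, in the units of the state.
- env.state(): the state, without advancing time (a new reading comes with each control period).
- env.grab_frame(name): name is "scene" or "top"; returns a dict with "frame" (384x512x3 uint8, blue, green, red), "camera_matrix" (3x3 intrinsics, pixels), "extrinsics" (4x4, takes a point from world to camera coordinates). Camera axes: x right, y up, looking along -z (the intrinsics and any distortion apply to the point x, -y, -z); pixel columns grow to the right and rows downward; lengths in m; the calibration is good to about 2 mm. A picture is of the moment at which its call begins. There is no depth.
- env.sign_off(): hands the job in; it is judged then, once.
Trained networks look in the newest picture that a camera, given by its name, has taken for a name from the list of things; names that differ only in an ending like _2 or _b are one class to them, and where a whole thing is asked for, a point or a joint stands for the part that bears it (a point fixed in the world has none). Each returns a list of dicts, best first, with "score" (0 to 1); they miss things now and then, are a little off and sometimes report something else, mostly with a low value. They report only what shows in the picture. A call takes as long as a camera call.
- env.trace(camera, name): "mask" (384x512 bool, what is visible of it) and "rect" ([centre column, centre row, width, height] in pixels, round what is visible of it).
- env.spot_point(camera, name): "xy" ([column, row] in pixels: a listed point, or the origin of a listed thing).
The state is a dict: "time_s": time; "joint_pos": joint angles; "joint_vel": joint speeds; "joint_torque": joint torques, N m; "tool_pos": TCP position; "eef_rot": TCP orientation; "contact_force": force on the tool from outside, world axes, zero at the start; "ft_torque": the same for the moment, N m; "opening": opening from 0.0 (shut) to 1.0 (fully open); "gripper_force": force on a finger pad.
Only numpy, scipy, OpenCV 4.12 (cv2) and the standard library are available. Lean on these libraries where they do the work, as an engineer would, in place of code of your own. Each camera call takes 0.05 s, during which the arm holds its last target. There are 200 camera calls.

TASK

Close the connector in the bench clamp: pump the clamp's trigger until its sprung plate has pushed the loose cover fully home against the connector's body, and stop when the trigger turns firm so that nothing is crushed. Then press the release tab at the rear so that the jaw springs all the way back, leaving the closed connector in its nest. Work the clamp gently and by its trigger and release tab only, and leave the tools around it alone.

Things in the scene. Friction and masses are not known exactly. Their poses are not given: they have to be found in the camera images.
- clamp: One-hand ratchet clamp on a fixed aluminium base 350 x 90 x 12 mm. Origin: on the bench below the trigger's pivot; +x is the way the jaw advances, z up, y across. Base from x = -130 to +220 mm. Dark steel cheeks 39 mm wide, x -83 to +35, top at 92 mm. Behind the trigger stands the fixed grey plastic handle: x -50 to -36, 26 mm wide, top at 168 mm. The jaw's teeth are 6 mm apart.
- trigger: Grey plastic upright trigger, 24 mm wide, 10 mm thick, reaching 82 mm above its pivot (this origin, 82 mm up on the clamp's x = 0; hinge along y). At rest it leans 0.30 rad to the clamp's +x; pushed to -x, towards the handle, it turns 0.64 rad to a hard stop. Each full push advances the jaw one tooth, caught just before the stop; then it must spring back to rest. Never load it over 25 N.
- trigger_push (a point): Middle of the trigger's front (+x) face, 72 mm from the pivot; it moves about 46 mm in a full push. Pushed 63 to 80 mm above the pivot it takes 3 to 6 N when free, plus 0.4 N per N of force at the plate: about 8 N while the cover slides. Once the cover is home the push grows by some 4 N with each tooth, so that a push held to 13 N soon stops well short (over 6 mm) of the full stroke.
- release: Release lever of the holding pawl, hinged along y; origin on its pivot at x -67, z 56 mm of the clamp. Its grey plastic thumb tab (34 mm along x, 28 wide, 6 thick, centre x -117, top z 83 mm) stands behind the handle. Never load it over 25 N.
- release_tab (a point): Centre of the top of the thumb tab. Pressed straight down (3 to 9 N on the way) it meets a hard stop after 19 mm; 14 to 16 mm is enough. It lifts the pawl and, with the trigger at rest, the jaw springs back within 1 s. The tab rises again by itself.
- jaw: Sliding jaw: toothed steel bar and dark jaw block (18 x 40 x 40 mm), sliding along +x of the clamp. Its origin coincides with the clamp's origin when the jaw is fully back, and moves with it. Not to be pushed by hand.
- plate: Steel pressing plate 8 x 44 x 40 mm carried on a spring (1.5 N per mm, 24 mm travel) in front of the jaw; same origin as the jaw while the spring is relaxed. Its force on the cover must never pass 30 N.
- press_face (a point): Centre of the plate's pressing face; x = 94 mm, z = 41 mm in the clamp's frame when the jaw is fully back.
- nest: Dark steel nest on the clamp's rails, fixed, set at a different place along them each time (its origin 126 to 140 mm along x of the clamp, 12 mm above the bench; axes as the clamp). Floor 8 mm thick, back plate from x = +14 mm, 60 mm high.
- connector: Grey connector body 22 x 54 x 34 mm standing loose in the nest, axes as the clamp, origin at the centre of its underside (about x = 2, z = 8 mm in the nest). Not to be touched by hand.
- cover: White cover plate 7 x 54 x 34 mm standing 6 to 10 mm off the connector's front (-x) face on two guide pegs; it slides along x on the connector with about 8 N of friction and stays where it is left. Frame as the connector's, shifted along +x by as much as the cover has been pushed in (10 mm when home).
- cover_face (a point): Centre of the cover's front face. In the connector's frame x = -28 to -24 mm at the start, -18 mm when home.
- screwdriver: Screwdriver, 170 mm, lying on the bench. Bystander.
- tin: Round aluminium tin, 60 mm wide, 35 mm high. Bystander.
- cutters: Wire cutters with dark handles, 130 mm, lying on the bench. Bystander.

How it is judged:
On the way, in this order (a step that is already met when the one before it is completed fails the run):
1. the cover is pressed home against the connector's body (x of cover_face in the frame of connector above -0.0195 m), for 0.2 s.
2. the jaw is released and springs back (x of press_face in the frame of clamp below 0.098 m), for 0.2 s.
At the end, for the whole second after the job is handed in: The cover is home on the connector within 1.5 mm, the jaw is back within 4 mm of its rear stop, and the connector stands upright and at rest in its nest (origins within 10 mm of each other in plan) (x of cover_face in the frame of connector above -0.0195 m and x of press_face in the frame of clamp below 0.098 m and horizontal distance between connector and nest below 0.01 m and angle between connector's own z axis and vertical below 0.1 rad and linear speed of connector below 0.02 m/s); the robot touches nothing.
It fails at once if the plate presses on the cover with more than 30 N (contact force between plate and cover above 30 N).
It fails at once if the trigger or the release is pushed with more than 25 N (contact force between the fingers and trigger above 25 N or contact force between the fingers and release above 25 N).
It fails at once if the robot touches the connector or its cover (contact force between any of the fingers, the arm and connector above 1 N).
It fails at once if the robot pushes the jaw itself (contact force between any of the fingers, the arm and jaw above 2 N).
It fails at once if a tool beside the clamp is moved by more than 30 mm (distance of any of screwdriver, tin, cutters from where it was at the start of the episode above 0.03 m).
It also fails if it takes over 64 s, if anything falls off the work surface, if the arm or the gripper's body presses on something with over 40 N, if the wrist force passes 120 N, or if a joint passes its speed limit or range.

## Working session

There is one attempt and no reset: what is moved stays moved. The work goes in short steps, Python scripts to look and compute and a tool call to move; the robot and the scene stay as the last step left them, time stands still between calls to the robot, and variables do not carry over. Pictures are saved under pics/ and viewed, at most 10 in all, crops included, and the job is handed in when it is done.

Besides the shell and the picture viewer there is one more tool, called after ">>>" by a JSON object that holds its "fn" and its "kwargs". carry_out: Moves the arm, as the interface text tells. Its arguments: {"type":"object","properties":{"steps":{"type":"array","items":{"type":"object","properties":{"translation":{"type":"array","items":{"type":"number"}},"yaw":{"type":"number"},"jaw":{"type":"number"}}}},"squeeze":{"type":"number"}},"required":["steps"]}

```bash
mkdir -p pics; ls
cat > h.py <<'E'
import numpy as np, cv2
from bench import env
def cam(n):
    f=env.grab_frame(n); return f
def ray(f,uv):
    K=np.array(f["camera_matrix"]);E=np.array(f["extrinsics"])
    d=np.linalg.inv(K)@[uv[0],uv[1],1]; d=np.array([d[0],-d[1],-d[2]])
    R,t=E[:3,:3],E[:3,3]
    return -R.T@t, R.T@d
def atz(f,uv,z):
    o,d=ray(f,uv); return o+d*(z-o[2])/d[2]
def tri(fs,uvs):
    A=np.zeros((3,3));b=np.zeros(3)
    for f,uv in zip(fs,uvs):
        o,d=ray(f,uv); d/=np.linalg.norm(d); P=np.eye(3)-np.outer(d,d); A+=P;b+=P@o
    x=np.linalg.solve(A,b)
    return x,[np.linalg.norm((np.eye(3)-np.outer(d/np.linalg.norm(d),d/np.linalg.norm(d)))@(x-o)) for o,d in (ray(f,uv) for f,uv in zip(fs,uvs))]
E
python3 - <<'E'
from h import *
fs=[cam("scene"),cam("top")]
for n,f in zip(("scene","top"),fs): cv2.imwrite(f"pics/{n}0.png",f["frame"])
print({k:f.keys() for k,f in zip("st",fs)})
for nm in ["clamp","trigger","trigger_push","release","release_tab","press_face","nest","connector","cover_face","screwdriver","tin","cutters"]:
    r=[env.spot_point(c,nm) for c in("scene","top")]
    print(nm,[[(np.round(q["xy"],1).tolist(),round(q["score"],2)) for q in a[:2]] for a in r])
    if all(r): 
        x,e=tri(fs,[a[0]["xy"] for a in r]); print("   ",x.round(4),np.round(e,4))
s=env.state(); print({k:np.round(v,3) for k,v in s.items()})
E
```

```text
pics
{'s': dict_keys(['frame', 'camera_matrix', 'extrinsics']), 't': dict_keys(['frame', 'camera_matrix', 'extrinsics'])}
clamp [[([270.6, 209.2], 0.71)], [([234.7, 207.8], 0.96)]]
    [ 0.597  -0.018   0.0023] [0.0038 0.0038]
trigger [[([272.6, 184.4], 0.52)], [([232.0, 205.9], 0.74), ([181.4, 207.9], 0.19)]]
    [ 0.599  -0.0187  0.0863] [0.0016 0.0016]
trigger_push [[([281.5, 159.8], 0.79)], [([220.2, 205.7], 0.7)]]
    [0.599  0.0022 0.1534] [0.0022 0.0022]
release [[([252.0, 199.9], 0.71)], [([261.0, 206.5], 0.62)]]
    [ 0.5972 -0.0836  0.0626] [0.0009 0.0009]
release_tab [[([234.2, 200.4], 0.52)], [([283.1, 206.8], 0.76), ([236.6, 207.0], 0.21)]]
    [ 0.5941 -0.135   0.0814] [0.0012 0.0012]
press_face [[([299.7, 186.0], 0.71), ([314.1, 188.7], 0.55)], [([195.6, 206.9], 0.64)]]
    [0.6015 0.0744 0.045 ] [0.001 0.001]
nest [[([306.4, 189.3], 0.61)], [([186.9, 207.6], 0.95)]]
    [0.6016 0.1008 0.0229] [0.0008 0.0008]
connector [[([311.3, 189.0], 0.8)], [([180.1, 209.7], 0.92)]]
    [0.5982 0.1215 0.0131] [0.0007 0.0007]
cover_face [[([306.2, 188.9], 0.49)], [([189.0, 209.9], 0
[... 231 characters left out ...]
-0.0972 -0.0077] [0.0039 0.0039]
cutters [[([155.9, 281.6], 0.67)], [([381.5, 177.6], 0.61)]]
    [ 0.6614 -0.3835  0.0063] [0.0035 0.0035]
{'time_s': np.float64(1.3), 'joint_pos': array([-1.349,  0.628,  0.038,  1.517, -0.027,  0.996, -0.02 ]), 'joint_vel': array([ 0.001,  0.001,  0.   ,  0.   ,  0.001,  0.001, -0.001]), 'joint_torque': array([-0.0000e+00, -5.4959e+01,  1.1430e+00, -1.8693e+01, -5.2000e-02,
        1.6000e-02,  0.0000e+00]), 'tool_pos': array([0.184, 0.623, 0.205]), 'eef_rot': array([ 0.143,  0.99 ,  0.   , -0.   ]), 'contact_force': array([-0.807, -0.45 ,  0.438]), 'ft_torque': array([ 0.011,  0.033, -0.001]), 'gripper_force': np.float64(0.0), 'opening': np.float64(0.999)}
```

View pictures.

Run:
```python
import cv2,numpy as np
a=cv2.imread("pics/scene0.png")[120:260,190:370];b=cv2.imread("pics/top0.png")[120:290,130:330]
a=cv2.resize(a,None,fx=4,fy=4,interpolation=3)[:300*2];b=cv2.resize(b,None,fx=4,fy=4*0.85,interpolation=3)
cv2.imwrite("pics/a.png",a);cv2.imwrite("pics/b.png",cv2.resize(cv2.imread("pics/top0.png"),(800,600)))
```

```text
(no output)
```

View pics/a.png

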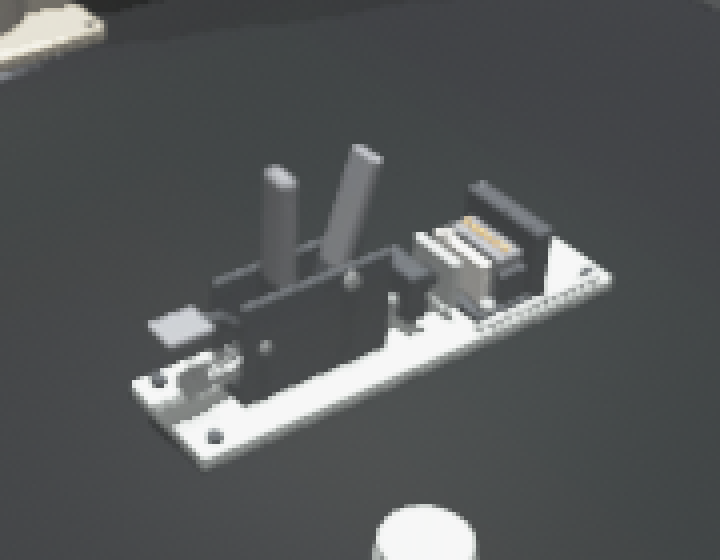

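View pics/b.png

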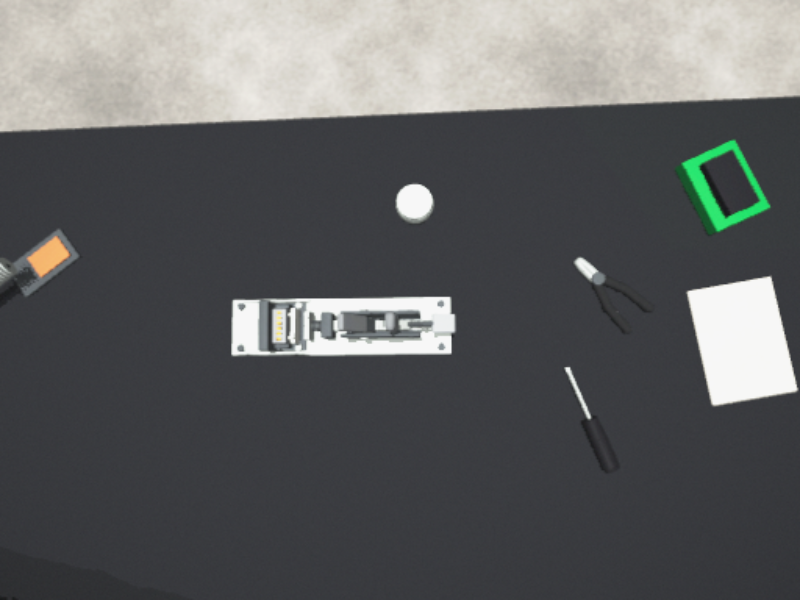

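Run:
```python
from h import *
f=cam("top"); im=f["frame"]
m=(im.min(2)>120).astype(np.uint8); m[:, :140]=0;m[:,300:]=0;m[:180]=0;m[240:]=0
m=cv2.morphologyEx(m,cv2.MORPH_CLOSE,np.ones((3,3)))
# drop tab beyond base: use long edges
ys,xs=np.nonzero(m);print(xs.min(),xs.max(),ys.min(),ys.max())
def line(sel): return np.array(sel)
top=[];bot=[]
for c in range(155,282):
    r=np.nonzero(m[:,c])[0]
    if len(r): top.append(atz(f,(c,r[0]-.0),.012)); bot.append(atz(f,(c,r[-1]+1.),.012))
for e in(top,bot):
    e=np.array(e); k=np.polyfit(e[:,1],e[:,0],1); 
    ok=abs(e[:,0]-np.polyval(k,e[:,1]))<.003; k=np.polyfit(e[ok,1],e[ok,0],1);print(k,ok.sum(), np.polyval(k,-.02))
rows=[r for r in range(194,224) if not 200<r<213]
print("ends",np.median([[atz(f,(np.nonzero(m[r])[0][0],r),.012)[1],atz(f,(np.nonzero(m[r])[0][-1]+1,r),.012)[1]] for r in rows],0))
print(np.linalg.inv(f["extrinsics"])[:3,3], env.state()["time_s"])
```

```text
148 291 190 227
[0.01712759 0.64180814] 127 0.6414655855357048
[0.02159254 0.55104607] 127 0.550614222036741
ends [ 0.20253945 -0.1495422 ]
[ 0.55721305 -0.11303995  0.95755538] 1.35
```

Careful with the scale: shifts go in shares of 800 mm and turns go in shares of 360 degrees. That gives: -0.56 m / 0.8 = -0.7, -0.4375 m / 0.8 = -0.5469, 1.303 rad / 6.2832 = 0.2074.

>>> {"fn": "carry_out", "kwargs": {"steps": [{"translation": [-0.0588,-0.0456,0],"yaw": 0.0175,"jaw": 0},{"translation": [-0.1163,-0.0913,0],"yaw": 0.035,"jaw": 0},{"translation": [-0.175,-0.1363,0],"yaw": 0.0525,"jaw": 0},{"translation": [-0.2338,-0.1825,0],"yaw": 0.07,"jaw": 0},{"translation": [-0.2913,-0.2275,0],"yaw": 0.0875,"jaw": 0},{"translation": [-0.35,-0.2738,0],"yaw": 0.105,"jaw": 0},{"translation": [-0.4088,-0.3188,0],"yaw": 0.1225,"jaw": 0},{"translation": [-0.4663,-0.365,0],"yaw": 0.1401,"jaw": 0},{"translation": [-0.525,-0.41,0],"yaw": 0.1576,"jaw": 0},{"translation": [-0.5825,-0.4563,0],"yaw": 0.1751,"jaw": 0},{"translation": [-0.6413,-0.5013,0],"yaw": 0.191,"jaw": 0},{"translation": [-0.7,-0.5469,0],"yaw": 0.2074,"jaw": 0}], "squeeze": 10}}

```text
time_s: 2.85
tool_pos: [0.5984, 0.0435, 0.2057]
eef_rot: [0.715, 0.699, 0.0, -0.0]
contact_force: [1.1, 0.4, 0.0]
opening: 0.006
gripper_force: 0.0
```

>>> {"fn": "carry_out", "kwargs": {"steps": [{"translation": [0,0,0],"yaw": 0,"jaw": 0},{"translation": [0,0,0],"yaw": 0,"jaw": 0}]}}

```text
time_s: 3.1
tool_pos: [0.5967, 0.0456, 0.2051]
eef_rot: [0.714, 0.7, -0.0, -0.001]
contact_force: [0.1, -0.3, 0.3]
opening: 0.005
gripper_force: 0.0
```

>>> {"fn": "carry_out", "kwargs": {"steps": [{"translation": [0,0,0.0375],"yaw": 0,"jaw": 0},{"translation": [0,0,0.0725],"yaw": 0,"jaw": 0},{"translation": [-0.0125,0,0.0725],"yaw": 0,"jaw": 0},{"translation": [-0.0225,0,0.0725],"yaw": 0,"jaw": 0},{"translation": [-0.0225,0,0.0725],"yaw": 0,"jaw": 0}]}}

```text
time_s: 3.72
tool_pos: [0.5977, 0.0257, 0.1489]
eef_rot: [0.715, 0.7, 0.001, 0.001]
contact_force: [0.0, -0.0, 0.5]
opening: 0.005
gripper_force: 0.0
```

Run:
```python
from h import *
a=cam("scene")["frame"];b=cam("top")["frame"]
a=cv2.resize(a[110:250,190:370],(720,560))[:300*2,:];b=b[150:260,130:310]
a=cv2.resize(a,(400,311));b=cv2.resize(b,(400,245))
cv2.imwrite("pics/c.png",np.vstack([a,b]))
```

```text
(no output)
```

View pics/c.png

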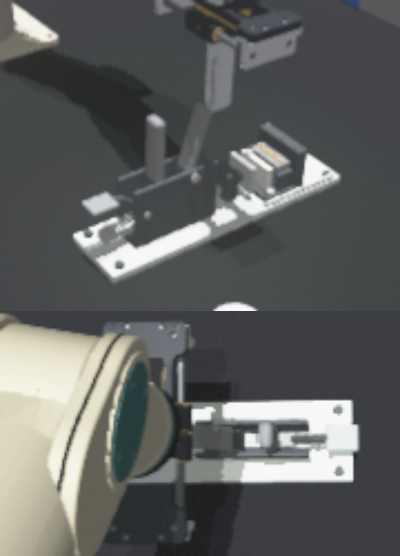

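The shut fingers stand just ahead of the trigger's top (scene crop about (218,100), trigger top (203,105)), and the rest is undisturbed. Next is the first push, done in stages.

Converted, -0.03 m / 0.8 = -0.0375, -0.024 m / 0.8 = -0.03.

>>> {"fn": "carry_out", "kwargs": {"steps": [{"translation": [-0.0075,0,0],"yaw": 0,"jaw": 0},{"translation": [-0.015,0,0],"yaw": 0,"jaw": 0},{"translation": [-0.0225,0,0],"yaw": 0,"jaw": 0},{"translation": [-0.03,0,0],"yaw": 0,"jaw": 0},{"translation": [-0.0375,0,0],"yaw": 0,"jaw": 0},{"translation": [-0.0375,0,0],"yaw": 0,"jaw": 0}]}}

```text
time_s: 4.58
tool_pos: [0.5964, -0.0041, 0.1475]
eef_rot: [0.715, 0.7, -0.0, 0.0]
contact_force: [0.5, 2.3, 0.8]
opening: 0.006
gripper_force: 0.9
```

Converted, -0.016 m / 0.8 = -0.02, -0.012 m / 0.8 = -0.015.

>>> {"fn": "carry_out", "kwargs": {"steps": [{"translation": [-0.005,0,0],"yaw": 0,"jaw": 0},{"translation": [-0.01,0,0],"yaw": 0,"jaw": 0},{"translation": [-0.015,0,0],"yaw": 0,"jaw": 0},{"translation": [-0.02,0,0],"yaw": 0,"jaw": 0},{"translation": [-0.02,0,0],"yaw": 0,"jaw": 0}]}}

```text
time_s: 5.2
tool_pos: [0.596, -0.0181, 0.1472]
eef_rot: [0.714, 0.7, 0.0, -0.001]
contact_force: [1.8, 5.0, 0.3]
opening: 0.003
gripper_force: 2.4
```

>>> {"fn": "carry_out", "kwargs": {"steps": [{"translation": [-0.0038,0,0],"yaw": 0,"jaw": 0},{"translation": [-0.0075,0,0],"yaw": 0,"jaw": 0},{"translation": [-0.0075,0,0],"yaw": 0,"jaw": 0}]}}

```text
time_s: 5.58
tool_pos: [0.5955, -0.0239, 0.1468]
eef_rot: [0.714, 0.7, 0.0, -0.001]
contact_force: [1.6, 5.3, -0.5]
opening: 0.006
gripper_force: 2.3
```

Converted, -0.0015 m / 0.8 = -0.0019.

>>> {"fn": "carry_out", "kwargs": {"steps": [{"translation": [-0.0019,0,0],"yaw": 0,"jaw": 0},{"translation": [-0.0019,0,0],"yaw": 0,"jaw": 0}]}}

```text
time_s: 5.82
tool_pos: [0.5955, -0.025, 0.1467]
eef_rot: [0.714, 0.7, 0.0, -0.001]
contact_force: [0.4, 6.0, -1.9]
opening: 0.006
gripper_force: 2.3
```

Converted, -0.0015 m / 0.8 = -0.0019.

>>> {"fn": "carry_out", "kwargs": {"steps": [{"translation": [-0.0019,0,0],"yaw": 0,"jaw": 0},{"translation": [-0.0019,0,0],"yaw": 0,"jaw": 0}]}}

```text
time_s: 6.08
tool_pos: [0.5953, -0.0264, 0.1467]
eef_rot: [0.714, 0.7, 0.0, -0.001]
contact_force: [1.2, 5.6, -2.0]
opening: 0.005
gripper_force: 2.3
```

Converted, -0.0015 m / 0.8 = -0.0019.

>>> {"fn": "carry_out", "kwargs": {"steps": [{"translation": [-0.0019,0,0],"yaw": 0,"jaw": 0},{"translation": [-0.0019,0,0],"yaw": 0,"jaw": 0}]}}

```text
time_s: 6.32
tool_pos: [0.5952, -0.0279, 0.1466]
eef_rot: [0.714, 0.7, 0.0, -0.001]
contact_force: [1.2, 5.7, -1.7]
opening: 0.004
gripper_force: 2.3
```

Converted, -0.001 m / 0.8 = -0.0013.

>>> {"fn": "carry_out", "kwargs": {"steps": [{"translation": [-0.0013,0,0],"yaw": 0,"jaw": 0},{"translation": [-0.0013,0,0],"yaw": 0,"jaw": 0}]}}

```text
time_s: 6.58
tool_pos: [0.5952, -0.0282, 0.1466]
eef_rot: [0.714, 0.701, 0.0, -0.002]
contact_force: [1.3, 5.9, -2.1]
opening: 0.005
gripper_force: 2.7
```

Converted, -0.001 m / 0.8 = -0.0013.

>>> {"fn": "carry_out", "kwargs": {"steps": [{"translation": [-0.0013,0,0],"yaw": 0,"jaw": 0},{"translation": [-0.0013,0,0],"yaw": 0,"jaw": 0}]}}

```text
time_s: 6.82
tool_pos: [0.5951, -0.0284, 0.1465]
eef_rot: [0.713, 0.701, 0.001, -0.002]
contact_force: [1.6, 7.5, -2.1]
opening: 0.006
gripper_force: 3.4
```

Converted, -0.001 m / 0.8 = -0.0013.

>>> {"fn": "carry_out", "kwargs": {"steps": [{"translation": [-0.0013,0,0],"yaw": 0,"jaw": 0},{"translation": [-0.0013,0,0],"yaw": 0,"jaw": 0}]}}

```text
time_s: 7.08
tool_pos: [0.5952, -0.0285, 0.1466]
eef_rot: [0.713, 0.701, 0.001, -0.002]
contact_force: [1.4, 9.4, -1.8]
opening: 0.007
gripper_force: 4.0
```

Converted, 0.0575 m / 0.8 = 0.0719, 0.04 m / 0.8 = 0.05.

>>> {"fn": "carry_out", "kwargs": {"steps": [{"translation": [0.025,0,0],"yaw": 0,"jaw": 0},{"translation": [0.05,0,0],"yaw": 0,"jaw": 0},{"translation": [0.0719,0,0],"yaw": 0,"jaw": 0},{"translation": [0.0719,0,0],"yaw": 0,"jaw": 0}]}}

```text
time_s: 7.58
tool_pos: [0.5967, 0.0267, 0.1472]
eef_rot: [0.713, 0.701, -0.0, -0.0]
contact_force: [-0.6, 0.1, 0.7]
opening: 0.005
gripper_force: 0.0
```

```bash
cat > chk.py <<'E'
from h import *
import sys
f=cam("scene");a=f["frame"]
cv2.imwrite(f"pics/{sys.argv[1]}.png",cv2.resize(a[140:220,260:350],(720,640))[:600])
O=np.array([.596,-.0185,0]);ux=np.array([.0194,.9998,0])
for n,z in(("press_face",.041),("cover_face",.037),("connector",.020),("nest",.012),("trigger_push",None)):
    for q in env.spot_point("scene",n)[:2]:
        if z: print(n,np.round(q["xy"],1),round(q["score"],2),"clampx",((atz(f,q["xy"],z)-O)@ux).round(4))
        else: print(n,np.round(q["xy"],1),round(q["score"],2))
E
python3 chk.py d1
```

```text
press_face [304.1 184.1] 0.61 clampx 0.1118
cover_face [305.7 185.9] 0.67 clampx 0.1138
connector [309.8 187.3] 0.8 clampx 0.1357
nest [309.6 190.9] 0.82 clampx 0.1316
trigger_push [279.  160.9] 0.79
```

View pics/d1.png

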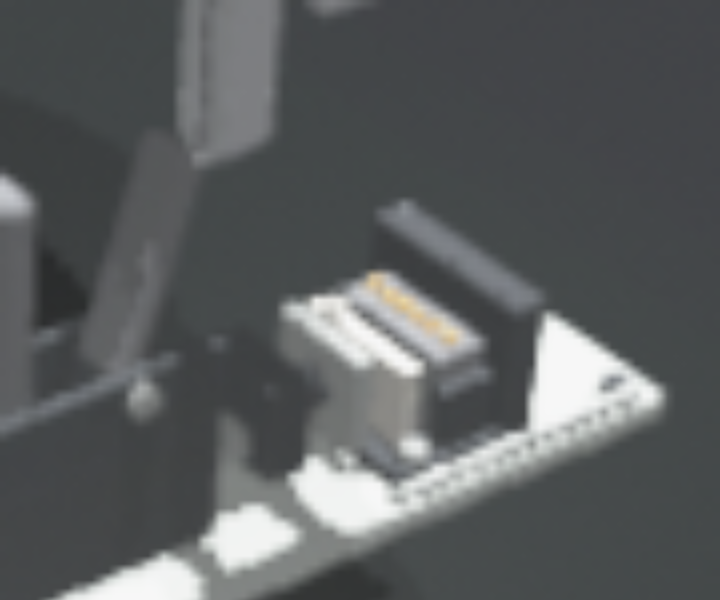

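Trigger is back at rest (top near (165,140) in the crop). The plate has come one tooth nearer the cover and now sits right in front of it. Second pump.

Converted, -0.05 m / 0.8 = -0.0625, -0.012 m / 0.8 = -0.015.

>>> {"fn": "carry_out", "kwargs": {"steps": [{"translation": [-0.015,0,0],"yaw": 0,"jaw": 0},{"translation": [-0.0275,0,0],"yaw": 0,"jaw": 0},{"translation": [-0.04,0,0],"yaw": 0,"jaw": 0},{"translation": [-0.05,0,0],"yaw": 0,"jaw": 0},{"translation": [-0.0588,0,0],"yaw": 0,"jaw": 0},{"translation": [-0.0625,0,0],"yaw": 0,"jaw": 0},{"translation": [-0.0625,0,0],"yaw": 0,"jaw": 0}]}}

```text
time_s: 8.75
tool_pos: [0.5959, -0.0243, 0.147]
eef_rot: [0.714, 0.7, 0.001, -0.001]
contact_force: [0.9, 4.6, -1.4]
opening: 0.003
gripper_force: 2.3
```

Converted, -0.009 m / 0.8 = -0.0113, -0.003 m / 0.8 = -0.0038.

>>> {"fn": "carry_out", "kwargs": {"steps": [{"translation": [-0.0038,0,0],"yaw": 0,"jaw": 0},{"translation": [-0.0075,0,0],"yaw": 0,"jaw": 0},{"translation": [-0.01,0,0],"yaw": 0,"jaw": 0},{"translation": [-0.0113,0,0],"yaw": 0,"jaw": 0},{"translation": [-0.0113,0,0],"yaw": 0,"jaw": 0}]}}

```text
time_s: 9.38
tool_pos: [0.5955, -0.0288, 0.1467]
eef_rot: [0.713, 0.701, 0.002, -0.003]
contact_force: [1.5, 11.6, -1.2]
opening: 0.0
gripper_force: 5.2
```

Converted, 0.057 m / 0.8 = 0.0713, 0.04 m / 0.8 = 0.05.

>>> {"fn": "carry_out", "kwargs": {"steps": [{"translation": [0.025,0,0],"yaw": 0,"jaw": 0},{"translation": [0.05,0,0],"yaw": 0,"jaw": 0},{"translation": [0.0713,0,0],"yaw": 0,"jaw": 0},{"translation": [0.0713,0,0],"yaw": 0,"jaw": 0}]}}

```text
time_s: 9.88
tool_pos: [0.5967, 0.0243, 0.1472]
eef_rot: [0.713, 0.701, -0.0, -0.0]
contact_force: [-0.1, 0.6, -0.8]
opening: 0.008
gripper_force: 0.0
```

Converted, -0.047 m / 0.8 = -0.0588, -0.044 m / 0.8 = -0.055.

>>> {"fn": "carry_out", "kwargs": {"steps": [{"translation": [-0.0125,0,0],"yaw": 0,"jaw": 0},{"translation": [-0.025,0,0],"yaw": 0,"jaw": 0},{"translation": [-0.0375,0,0],"yaw": 0,"jaw": 0},{"translation": [-0.0475,0,0],"yaw": 0,"jaw": 0},{"translation": [-0.055,0,0],"yaw": 0,"jaw": 0},{"translation": [-0.0588,0,0],"yaw": 0,"jaw": 0},{"translation": [-0.0588,0,0],"yaw": 0,"jaw": 0}]}}

```text
time_s: 10.75
tool_pos: [0.596, -0.0236, 0.1471]
eef_rot: [0.714, 0.7, 0.001, -0.001]
contact_force: [0.5, 6.0, -1.2]
opening: 0.003
gripper_force: 2.5
```

Converted, -0.008 m / 0.8 = -0.01, -0.003 m / 0.8 = -0.0038.

>>> {"fn": "carry_out", "kwargs": {"steps": [{"translation": [-0.0038,0,0],"yaw": 0,"jaw": 0},{"translation": [-0.0075,0,0],"yaw": 0,"jaw": 0},{"translation": [-0.01,0,0],"yaw": 0,"jaw": 0},{"translation": [-0.01,0,0],"yaw": 0,"jaw": 0}]}}

```text
time_s: 11.25
tool_pos: [0.5956, -0.0286, 0.1467]
eef_rot: [0.714, 0.7, 0.002, -0.002]
contact_force: [1.4, 10.3, -1.7]
opening: 0.005
gripper_force: 4.2
```

Converted, 0.055 m / 0.8 = 0.0688, 0.04 m / 0.8 = 0.05.

>>> {"fn": "carry_out", "kwargs": {"steps": [{"translation": [0.025,0,0],"yaw": 0,"jaw": 0},{"translation": [0.05,0,0],"yaw": 0,"jaw": 0},{"translation": [0.0688,0,0],"yaw": 0,"jaw": 0},{"translation": [0.0688,0,0],"yaw": 0,"jaw": 0}]}}

```text
time_s: 11.75
tool_pos: [0.5967, 0.0241, 0.1472]
eef_rot: [0.713, 0.701, -0.0, -0.0]
contact_force: [-1.0, 0.7, 0.0]
opening: 0.004
gripper_force: 0.0
```

```bash
python3 chk.py d3
```

```text
press_face [304.4 184.4] 0.71 clampx 0.1116
cover_face [305.8 183.5] 0.63 clampx 0.1216
cover_face [307.5 186.7] 0.56 clampx 0.1155
connector [311.8 186.2] 0.55 clampx 0.144
nest [309.8 189.8] 0.73 clampx 0.1356
nest [234.1 201.5] 0.6 clampx -0.0741
trigger_push [278.8 162.3] 0.58
```

View pics/d3.png

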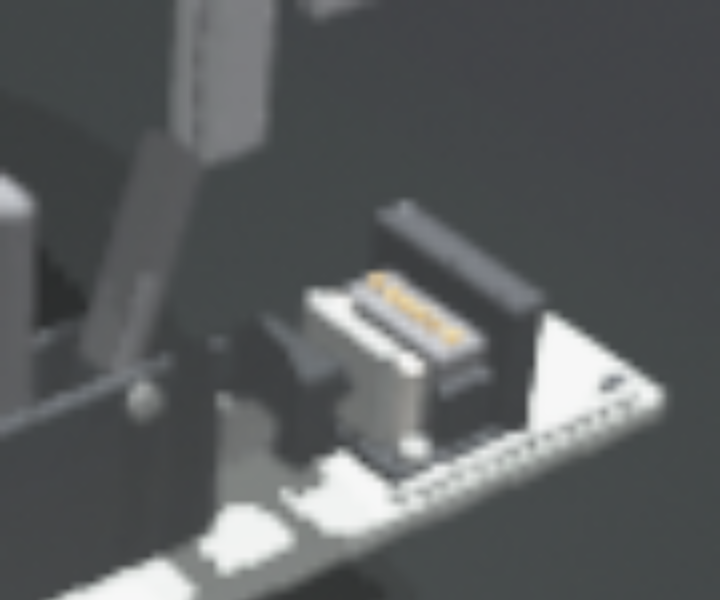

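The plate now touches the cover, and a gap to the connector body remains (dark strip near (390,340) in the crop). Fourth pump.

Converted, -0.047 m / 0.8 = -0.0588, -0.044 m / 0.8 = -0.055.

>>> {"fn": "carry_out", "kwargs": {"steps": [{"translation": [-0.0125,0,0],"yaw": 0,"jaw": 0},{"translation": [-0.025,0,0],"yaw": 0,"jaw": 0},{"translation": [-0.0375,0,0],"yaw": 0,"jaw": 0},{"translation": [-0.0475,0,0],"yaw": 0,"jaw": 0},{"translation": [-0.055,0,0],"yaw": 0,"jaw": 0},{"translation": [-0.0588,0,0],"yaw": 0,"jaw": 0},{"translation": [-0.0588,0,0],"yaw": 0,"jaw": 0}]}}

```text
time_s: 12.92
tool_pos: [0.5962, -0.022, 0.1472]
eef_rot: [0.714, 0.7, 0.001, -0.001]
contact_force: [1.7, 7.7, 0.4]
opening: 0.001
gripper_force: 3.5
```

Converted, -0.008 m / 0.8 = -0.01, -0.006 m / 0.8 = -0.0075.

>>> {"fn": "carry_out", "kwargs": {"steps": [{"translation": [-0.0038,0,0],"yaw": 0,"jaw": 0},{"translation": [-0.0075,0,0],"yaw": 0,"jaw": 0},{"translation": [-0.01,0,0],"yaw": 0,"jaw": 0},{"translation": [-0.01,0,0],"yaw": 0,"jaw": 0}]}}

```text
time_s: 13.42
tool_pos: [0.5956, -0.0285, 0.1467]
eef_rot: [0.714, 0.701, 0.002, -0.002]
contact_force: [2.0, 9.1, -2.0]
opening: 0.002
gripper_force: 3.9
```

Converted, 0.055 m / 0.8 = 0.0688, 0.04 m / 0.8 = 0.05.

>>> {"fn": "carry_out", "kwargs": {"steps": [{"translation": [0.025,0,0],"yaw": 0,"jaw": 0},{"translation": [0.05,0,0],"yaw": 0,"jaw": 0},{"translation": [0.0688,0,0],"yaw": 0,"jaw": 0},{"translation": [0.0688,0,0],"yaw": 0,"jaw": 0}]}}

```text
time_s: 13.92
tool_pos: [0.5967, 0.0242, 0.1472]
eef_rot: [0.713, 0.701, -0.0, -0.0]
contact_force: [-0.7, 0.6, 0.3]
opening: 0.007
gripper_force: 0.0
```

```bash
python3 chk.py d4
```

```text
press_face [311.4 186.9] 0.6 clampx 0.12
press_face [302.9 181.5] 0.53 clampx 0.1172
cover_face [303.3 186.3] 0.54 clampx 0.107
connector [310.3 188.2] 0.47 clampx 0.134
nest [307.8 190.3] 0.76 clampx 0.1292
nest [314.7 188.1] 0.45 clampx 0.1528
trigger_push [279.1 164.6] 0.72
```

View pics/d4.png

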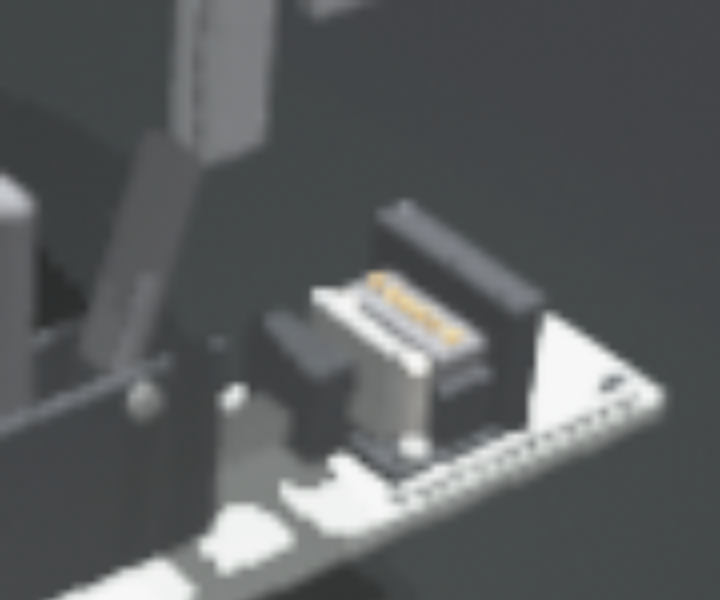

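The cover has started to slide and a gap still shows. Fifth pump.

Converted, -0.047 m / 0.8 = -0.0588, -0.044 m / 0.8 = -0.055.

>>> {"fn": "carry_out", "kwargs": {"steps": [{"translation": [-0.0125,0,0],"yaw": 0,"jaw": 0},{"translation": [-0.025,0,0],"yaw": 0,"jaw": 0},{"translation": [-0.0375,0,0],"yaw": 0,"jaw": 0},{"translation": [-0.0475,0,0],"yaw": 0,"jaw": 0},{"translation": [-0.055,0,0],"yaw": 0,"jaw": 0},{"translation": [-0.0588,0,0],"yaw": 0,"jaw": 0},{"translation": [-0.0588,0,0],"yaw": 0,"jaw": 0}]}}

```text
time_s: 15.1
tool_pos: [0.5962, -0.0218, 0.1473]
eef_rot: [0.714, 0.7, 0.001, -0.001]
contact_force: [1.2, 7.3, 0.1]
opening: 0.007
gripper_force: 3.7
```

Converted, -0.008 m / 0.8 = -0.01, -0.006 m / 0.8 = -0.0075.

>>> {"fn": "carry_out", "kwargs": {"steps": [{"translation": [-0.0038,0,0],"yaw": 0,"jaw": 0},{"translation": [-0.0075,0,0],"yaw": 0,"jaw": 0},{"translation": [-0.01,0,0],"yaw": 0,"jaw": 0},{"translation": [-0.01,0,0],"yaw": 0,"jaw": 0}]}}

```text
time_s: 15.6
tool_pos: [0.5956, -0.0285, 0.1467]
eef_rot: [0.714, 0.701, 0.002, -0.002]
contact_force: [1.8, 8.7, -2.6]
opening: 0.005
gripper_force: 3.8
```

Converted, 0.055 m / 0.8 = 0.0688, 0.04 m / 0.8 = 0.05.

>>> {"fn": "carry_out", "kwargs": {"steps": [{"translation": [0.025,0,0],"yaw": 0,"jaw": 0},{"translation": [0.05,0,0],"yaw": 0,"jaw": 0},{"translation": [0.0688,0,0],"yaw": 0,"jaw": 0},{"translation": [0.0688,0,0],"yaw": 0,"jaw": 0}]}}

```text
time_s: 16.1
tool_pos: [0.5967, 0.0242, 0.1472]
eef_rot: [0.713, 0.701, -0.0, -0.0]
contact_force: [-0.1, -0.5, -0.3]
opening: 0.006
gripper_force: 0.0
```

```bash
python3 chk.py d5
```

```text
press_face [304.6 180.9] 0.56 clampx 0.1231
cover_face [306.4 186. ] 0.44 clampx 0.1152
connector [310.5 183.6] 0.62 clampx 0.1494
nest [309.7 193.7] 0.87 clampx 0.1231
trigger_push [278.9 158.9] 0.59
```

View pics/d5.png

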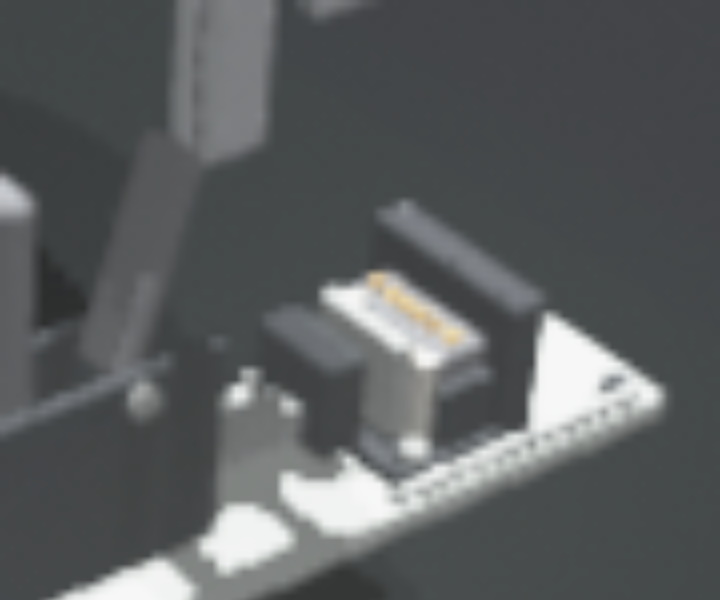

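The cover looks nearly home, with only a thin line left at the body. Sixth pump, watching the force.

Converted, -0.047 m / 0.8 = -0.0588, -0.044 m / 0.8 = -0.055.

>>> {"fn": "carry_out", "kwargs": {"steps": [{"translation": [-0.0125,0,0],"yaw": 0,"jaw": 0},{"translation": [-0.025,0,0],"yaw": 0,"jaw": 0},{"translation": [-0.0375,0,0],"yaw": 0,"jaw": 0},{"translation": [-0.0475,0,0],"yaw": 0,"jaw": 0},{"translation": [-0.055,0,0],"yaw": 0,"jaw": 0},{"translation": [-0.0588,0,0],"yaw": 0,"jaw": 0},{"translation": [-0.0588,0,0],"yaw": 0,"jaw": 0}]}}

```text
time_s: 17.27
tool_pos: [0.5963, -0.0205, 0.1475]
eef_rot: [0.714, 0.7, 0.002, -0.002]
contact_force: [1.2, 10.1, 2.3]
opening: 0.004
gripper_force: 4.9
```

Converted, -0.004 m / 0.8 = -0.005, -0.002 m / 0.8 = -0.0025.

>>> {"fn": "carry_out", "kwargs": {"steps": [{"translation": [-0.0025,0,0],"yaw": 0,"jaw": 0},{"translation": [-0.005,0,0],"yaw": 0,"jaw": 0},{"translation": [-0.005,0,0],"yaw": 0,"jaw": 0}]}}

```text
time_s: 17.65
tool_pos: [0.5961, -0.0239, 0.1471]
eef_rot: [0.713, 0.701, 0.002, -0.002]
contact_force: [1.4, 10.3, -0.7]
opening: 0.005
gripper_force: 4.8
```

Converted, -0.005 m / 0.8 = -0.0063, -0.004 m / 0.8 = -0.005.

>>> {"fn": "carry_out", "kwargs": {"steps": [{"translation": [-0.0025,0,0],"yaw": 0,"jaw": 0},{"translation": [-0.005,0,0],"yaw": 0,"jaw": 0},{"translation": [-0.0063,0,0],"yaw": 0,"jaw": 0},{"translation": [-0.0063,0,0],"yaw": 0,"jaw": 0}]}}

```text
time_s: 18.15
tool_pos: [0.5958, -0.0285, 0.1465]
eef_rot: [0.713, 0.701, 0.002, -0.003]
contact_force: [1.5, 10.5, -4.0]
opening: 0.008
gripper_force: 4.4
```

Converted, 0.056 m / 0.8 = 0.07, 0.04 m / 0.8 = 0.05.

>>> {"fn": "carry_out", "kwargs": {"steps": [{"translation": [0.025,0,0],"yaw": 0,"jaw": 0},{"translation": [0.05,0,0],"yaw": 0,"jaw": 0},{"translation": [0.07,0,0],"yaw": 0,"jaw": 0},{"translation": [0.07,0,0],"yaw": 0,"jaw": 0}]}}

```text
time_s: 18.65
tool_pos: [0.5966, 0.0241, 0.1472]
eef_rot: [0.713, 0.701, -0.0, -0.0]
contact_force: [0.5, -0.1, -0.2]
opening: 0.008
gripper_force: 0.0
```

```bash
python3 chk.py d6
```

```text
press_face [305.3 180.4] 0.58 clampx 0.1264
press_face [281.2 162. ] 0.51 clampx 0.1289
cover_face [254.4 200.2] 0.47 clampx -0.0426
cover_face [307.1 187.6] 0.37 clampx 0.1118
connector [311.7 186.1] 0.58 clampx 0.1441
nest [280.6 162.6] 0.6 clampx 0.1543
nest [307.1 189.8] 0.57 clampx 0.1291
trigger_push [280.8 162.9] 0.65
```

View pics/d6.png

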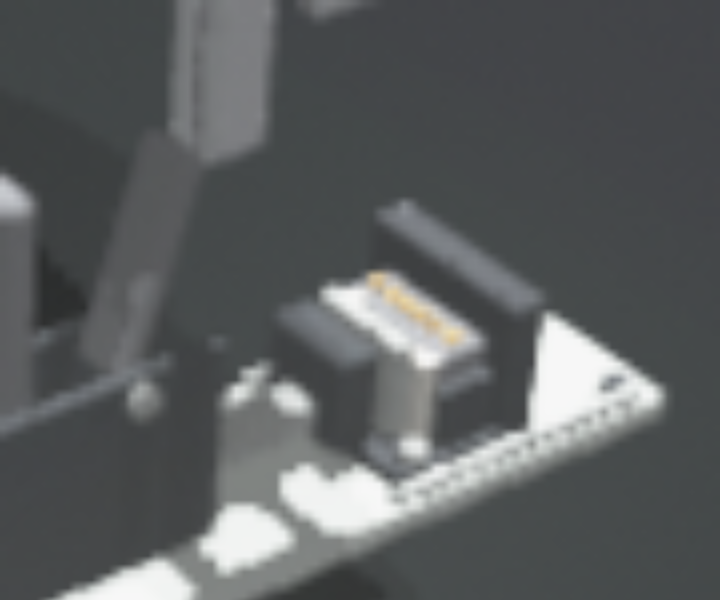

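Between the fifth and sixth pumps the cover did not move (corner at (325,290) in both) and no gap shows. The jaw moved one tooth closer and the push rose from 7.3 to 10.1 N. The cover is home, so I'm going to the release tab.

Converted, -0.16 m / 0.8 = -0.2, -0.06 m / 0.8 = -0.075.

>>> {"fn": "carry_out", "kwargs": {"steps": [{"translation": [0,0,-0.0375],"yaw": 0,"jaw": 0},{"translation": [0,0,-0.075],"yaw": 0,"jaw": 0},{"translation": [0,0,-0.075],"yaw": 0,"jaw": 0},{"translation": [-0.05,0,-0.075],"yaw": 0,"jaw": 0},{"translation": [-0.1125,0,-0.075],"yaw": 0,"jaw": 0},{"translation": [-0.175,0,-0.075],"yaw": 0,"jaw": 0},{"translation": [-0.2,0,-0.075],"yaw": 0,"jaw": 0},{"translation": [-0.2,0,-0.075],"yaw": 0,"jaw": 0},{"translation": [-0.2,0,-0.075],"yaw": 0,"jaw": 0}]}}

```text
time_s: 20.08
tool_pos: [0.5938, -0.1344, 0.2069]
eef_rot: [0.713, 0.701, 0.0, -0.001]
contact_force: [0.1, 0.6, -0.1]
opening: 0.003
gripper_force: 0.0
```

Converted, 0.115 m / 0.8 = 0.1438, 0.105 m / 0.8 = 0.1313.

>>> {"fn": "carry_out", "kwargs": {"steps": [{"translation": [0,0,0.05],"yaw": 0,"jaw": 0},{"translation": [0,0,0.1],"yaw": 0,"jaw": 0},{"translation": [0,0,0.1313],"yaw": 0,"jaw": 0},{"translation": [0,0,0.1438],"yaw": 0,"jaw": 0},{"translation": [0,0,0.1438],"yaw": 0,"jaw": 0},{"translation": [0,0,0.1438],"yaw": 0,"jaw": 0}]}}

```text
time_s: 20.82
tool_pos: [0.5946, -0.1369, 0.0936]
eef_rot: [0.714, 0.7, 0.001, 0.001]
contact_force: [0.1, -0.4, 0.5]
opening: 0.008
gripper_force: 0.0
```

>>> {"fn": "carry_out", "kwargs": {"steps": [{"translation": [0,0,0.0075],"yaw": 0,"jaw": 0},{"translation": [0,0,0.0138],"yaw": 0,"jaw": 0},{"translation": [0,0,0.0188],"yaw": 0,"jaw": 0},{"translation": [0,0,0.0238],"yaw": 0,"jaw": 0},{"translation": [0,0,0.0275],"yaw": 0,"jaw": 0},{"translation": [0,0,0.0275],"yaw": 0,"jaw": 0}]}}

```text
time_s: 21.58
tool_pos: [0.5943, -0.1402, 0.0708]
eef_rot: [0.715, 0.699, -0.001, 0.002]
contact_force: [-0.6, -6.0, 3.3]
opening: 0.007
gripper_force: 2.9
```

Converted, 0.004 m / 0.8 = 0.005, 0.002 m / 0.8 = 0.0025.

>>> {"fn": "carry_out", "kwargs": {"steps": [{"translation": [0,0,0.0025],"yaw": 0,"jaw": 0},{"translation": [0,0,0.005],"yaw": 0,"jaw": 0},{"translation": [0,0,0.005],"yaw": 0,"jaw": 0},{"translation": [0,0,0.005],"yaw": 0,"jaw": 0},{"translation": [0,0,0.005],"yaw": 0,"jaw": 0},{"translation": [0,0,0.005],"yaw": 0,"jaw": 0},{"translation": [0,0,0.005],"yaw": 0,"jaw": 0},{"translation": [0,0,0.005],"yaw": 0,"jaw": 0},{"translation": [0,0,0.005],"yaw": 0,"jaw": 0}]}}

```text
time_s: 22.7
tool_pos: [0.5943, -0.141, 0.0671]
eef_rot: [0.715, 0.699, -0.001, 0.003]
contact_force: [0.2, -7.6, 4.0]
opening: -0.002
gripper_force: 3.3
```

```bash
python3 chk.py d7
python3 - <<'E'
import cv2
from h import *
cv2.imwrite("pics/e.png",cv2.resize(cam("scene")["frame"][140:260,210:370],(800,600)))
E
```

```text
press_face [299.7 188.1] 0.54 clampx 0.0894
cover_face [306.2 186. ] 0.63 clampx 0.1147
cover_face [301.2 184.1] 0.63 clampx 0.1089
connector [311.7 184.8] 0.6 clampx 0.1484
nest [308.2 189.6] 0.73 clampx 0.1324
trigger_push [300.7 186.6] 0.52
```

View pics/e.png

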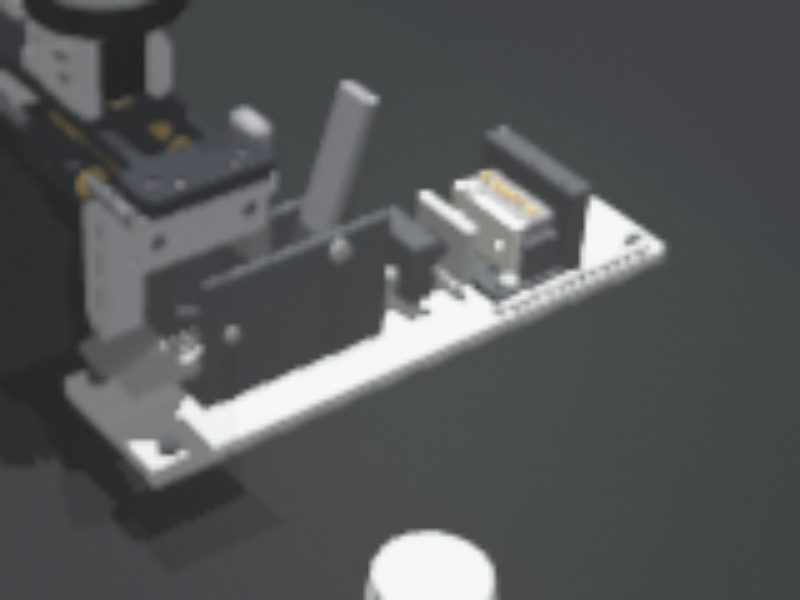

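The tab is held down and the jaw has sprung back: the plate edge is at (448,215), clear of the closed connector at (495,210). Now I'll lift off.

Converted, -0.14 m / 0.8 = -0.175, -0.11 m / 0.8 = -0.1375.

>>> {"fn": "carry_out", "kwargs": {"steps": [{"translation": [0,0,-0.0125],"yaw": 0,"jaw": 0},{"translation": [0,0,-0.0313],"yaw": 0,"jaw": 0},{"translation": [0,0,-0.075],"yaw": 0,"jaw": 0},{"translation": [0,0,-0.1375],"yaw": 0,"jaw": 0},{"translation": [0,0,-0.175],"yaw": 0,"jaw": 0},{"translation": [0,0,-0.175],"yaw": 0,"jaw": 0},{"translation": [0,0,-0.175],"yaw": 0,"jaw": 0},{"translation": [0,0,-0.175],"yaw": 0,"jaw": 0}]}}

```text
time_s: 24.05
tool_pos: [0.5925, -0.1364, 0.2049]
eef_rot: [0.714, 0.7, -0.001, -0.001]
contact_force: [-0.9, -0.1, -0.5]
opening: 0.003
gripper_force: 0.0
```

Run:
```python
import cv2
from h import *
cv2.imwrite("pics/g.png",cv2.resize(cam("scene")["frame"][140:260,210:370],(800,600)))
```

```text
(no output)
```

View pics/g.png

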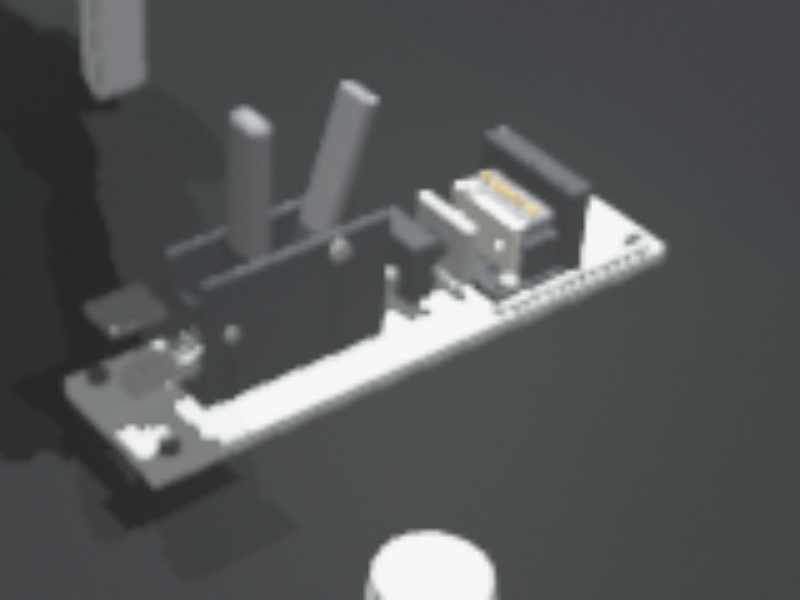

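The arm is clear, the tab has risen (125,305), the jaw is fully back (448,215) and the connector is closed in its nest (505,215).

```bash
python3 -c "
from bench import env
print(env.sign_off())"
```

```text
the job is handed in; nothing more can be done
None
```

The job is handed in: six pumps closed the connector, the release tab sprang the jaw fully back, and the last picture shows the connector closed in its nest with the arm clear; sign-off returned no verdict.

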